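# Set and pin the clamp bar of a bench shaker

### The job

Secure the bottle on the bench shaker: slide the clamp bar up until it gently nips the bottle against the stop bar, then back it off to the first rail hole that lines up with the eye of its saddle, so that the glass is no longer squeezed. Lock the bar there with the T-pin that lies half under the riser shelf, pushed from the outside right through the saddle and rail until its tip stands well clear inside, and let go; keep all bottles upright and do not disturb the other glassware and things on the bench.

Things in the scene. Friction and masses are not known exactly. Their poses are not given: they have to be found in the camera images.
- shaker_frame (a point): Low white bench shaker, standing still (body 290 x 210 mm). This point: middle of the top of its aluminium platform (340 x 234 mm, top 88 mm above the bench). z is up; x runs along the two side rails, away from the control panel; +y is the side of the rail that takes the pin.
- rail (a point): Middle of the row of holes in the shaker's +y rail: an upright steel strip 4 mm thick, 330 mm long (x), mid-plane 115 mm from the shaker's middle, top 14 mm above this point, with 11 mm square holes every 15 mm along x, their centres at the height of this point (34 mm above the platform). A like rail runs along the other side.
- stop (a point): Middle of the fixed stop bar, at x = +48 mm on the shaker: a 14 mm thick rubber-covered bar across the rails (along y), axis 34 mm above the platform. The clamp bar is a like bar at the same height, nearer the control panel (-x). One bottle stands between the two; the other two bottles are stored beyond the stop bar.
- clamp_bar (a joint): Position of the sliding clamp bar (m), 0 to 0.11, growing towards the stop bar. It stays where left; 3 N move it, up to 9 N with a bottle ahead. The clear gap between clamp bar and stop bar is 146 mm minus this value. The eye of its saddle lines up with a rail hole at 0.008, 0.023, 0.038, 0.053, 0.068, 0.083 and 0.098.
- eye (a point): Mouth (outer face, 123.5 mm to +y of the shaker's middle) of the eye in the clamp bar's saddle: a round 10.5 mm hole along y. The saddle straddles the +y rail: outer cheek, rail and inner cheek are a stack 17 mm deep from here towards -y. Saddle: 18 mm back and 50 mm forward of the eye along x, top 21 mm above it. The bar's axis is 32 mm forward of the eye. Axes as the shaker's; moves with the bar.
- tab (a point): Centre of the black finger tab on top of the same saddle, for moving the bar: 12 mm thick along the rails (x), 22 mm wide (y); its top is 14 mm above this point and the saddle's flat top 13 mm below it. The eye is 34 mm lower and 18 mm back (-x). Moves with the bar.
- pin_mid (a point): Plain dark steel T-shaped lock pin, middle of its 8 mm round shank. x points along the shank to the tip at x = +51.5 mm (tapered over the last 12 mm); the crossbar, 8 mm thick and 48 mm long (along y), is at x = -47.5 mm. 45 g. It starts lying flat on the bench with about half of it, the crossbar end, under the riser shelf and the tip end sticking out in front.
- pin_tip (a point): The very end of the pin's tip, on the shank's axis.
- riser_edge (a point): Steel riser shelf standing still on the bench: 150 mm deep (x), 220 mm wide (y), top 70 mm above the bench, 4 mm thick. This point is the middle of its front edge, on the top. x points from the front edge back over the shelf. Below it is open at the front, closed at both sides.
- bottle_l_mid (a point): Clear laboratory bottle with a blue screw cap, standing on the shaker platform, 500 ml: 86 mm diameter, 176 mm tall; this point is its centre, half-way up. Which of the three bottles stands between clamp bar and stop bar changes from start to start.
- bottle_m_mid (a point): Clear laboratory bottle with a blue screw cap, standing on the shaker platform, 250 ml: 70 mm diameter, 138 mm tall; this point is its centre, half-way up. Which of the three bottles stands between clamp bar and stop bar changes from start to start.
- bottle_s_mid (a point): Clear laboratory bottle with a blue screw cap, standing on the shaker platform, 100 ml: 56 mm diameter, 100 mm tall; this point is its centre, half-way up. Which of the three bottles stands between clamp bar and stop bar changes from start to start.
- jar_mid (a point): Bystander: small amber jar with white cap, 48 mm diameter, 60 mm tall, standing on the riser shelf; its centre, half-way up.
- beaker_mid (a point): Bystander: glass beaker, 70 mm diameter, 90 mm tall; its centre, half-way up.
- flask_mid (a point): Bystander: small conical glass flask, 68 mm diameter at the foot, 98 mm tall; its centre, half-way up.
- dropper_mid (a point): Bystander: amber dropper bottle, 38 mm diameter, 85 mm tall; its centre, half-way up.
- petri_mid (a point): Bystander: closed flat petri dish, 94 mm diameter, 16 mm tall; its centre, half-way up.
- timer_mid (a point): Bystander: flat black bench timer, 70 x 55 x 18 mm; its centre, half-way up.
Not all that is in view belongs to the job. What is shaped like the part that bears bottle_m_mid but red is not meant.

How it is judged:
On the way, in this order (a step that is already met when the one before it is completed fails the run):
1. the clamp bar nips the bottle against the stop bar (((x of bottle_l_mid in the frame of shaker_frame below 0.04 m and contact force between bottle_l and clamp_bar above 3 N and contact force between bottle_l and stop_bar above 2 N) or (x of bottle_m_mid in the frame of shaker_frame below 0.04 m and contact force between bottle_m and clamp_bar above 3 N and contact force between bottle_m and stop_bar above 2 N) or (x of bottle_s_mid in the frame of shaker_frame below 0.04 m and contact force between bottle_s and clamp_bar above 3 N and contact force between bottle_s and stop_bar above 2 N))), for 0.1 s.
2. the bar is backed off to the first hole short of the tight spot, the glass no longer squeezed (((x of bottle_l_mid in the frame of shaker_frame below 0.04 m and value of joint clamp_bar between 0.049 and 0.057 m and contact force between bottle_l and clamp_bar below 2 N) or (x of bottle_m_mid in the frame of shaker_frame below 0.04 m and value of joint clamp_bar between 0.064 and 0.072 m and contact force between bottle_m and clamp_bar below 2 N) or (x of bottle_s_mid in the frame of shaker_frame below 0.04 m and value of joint clamp_bar between 0.079 and 0.087 m and contact force between bottle_s and clamp_bar below 2 N))), for 0.2 s.
3. the pin goes through both cheeks and the rail (y of pin_tip in the frame of eye between -0.1 and -0.025 m and y of pin_mid in the frame of eye above -0.05 m and x of pin_tip in the frame of eye between -0.009 and 0.009 m and x of pin_mid in the frame of eye between -0.015 and 0.015 m and z of pin_tip in the frame of eye between -0.009 and 0.009 m and z of pin_mid in the frame of eye between -0.015 and 0.015 m and angle between the x axis of pin_mid and the y axis of shaker_frame, either way round below 0.25 rad), for 0.2 s.
At the end, for the whole second after the job is handed in: The bar stands within 5.5 mm of the first hole short of the tight spot (joint 0.053, 0.068 or 0.083 for the 86, 70 or 56 mm bottle), pressing on no bottle; the pin lies along the shaker's y through eye and rail, its tip 25 to 100 mm in from the eye's mouth, at rest and let go; bottles upright (all of step 3 and ((x of bottle_l_mid in the frame of shaker_frame below 0.04 m and value of joint clamp_bar between 0.0475 and 0.0585 m and contact force between bottle_l and clamp_bar below 2 N) or (x of bottle_m_mid in the frame of shaker_frame below 0.04 m and value of joint clamp_bar between 0.0625 and 0.0735 m and contact force between bottle_m and clamp_bar below 2 N) or (x of bottle_s_mid in the frame of shaker_frame below 0.04 m and value of joint clamp_bar between 0.0775 and 0.0885 m and contact force between bottle_s and clamp_bar below 2 N)) and linear speed of pin below 0.02 m/s and angle between each of bottle_l_mid, bottle_m_mid, bottle_s_mid's own z axis and vertical below 0.1 rad); the robot touches nothing.
It fails at once if the bottle is squeezed hard (over 30 N) (contact force between any of bottle_l, bottle_m, bottle_s and clamp_bar above 30 N).
It fails at once if a bottle is tipped (angle between any of bottle_l_mid, bottle_m_mid, bottle_s_mid's own z axis and vertical above 0.35 rad).
It fails at once if a bystander is moved more than 25 mm or tipped (distance of any of jar_mid, beaker_mid, flask_mid, dropper_mid, petri_mid, timer_mid from where it was at the start of the episode above 0.025 m or angle between any of jar_mid, beaker_mid, flask_mid, dropper_mid, petri_mid, timer_mid's own z axis and vertical above 0.35 rad).
It also fails if it takes over 72 s, if anything falls off the work surface, if the arm or the gripper's body presses on something with over 40 N, if the wrist force passes 120 N, or if a joint passes its speed limit or range.

### The arm

A 6-joint arm with a two-finger parallel gripper is mounted at the origin on the work surface. World frame = base frame: x ahead of the robot, y to its left, z up, the work surface at z = 0. Lengths are in m, angles in rad, forces in N, time in s.
With the tool pointing down it reaches from about 0.3 to 0.875 m from the base axis. Payload 6.4 kg.
Tool frame: the origin (TCP) lies midway between the tips of the shut fingers; the grasp point (between the pads) lies 19 mm behind it; x points along the fingers, y is the direction in which the jaws open and shut, and the axes are right-handed (so a half turn about x gives the same grasp; the last joint's range is limited). The gripper opens to 85 mm and grips with 20 to 120 N. Pads are 22 mm wide; open, the fingers measure 114 mm over their backs; the gripper's body (76 mm by 85 mm) begins 54 mm behind the grasp point. The pads swing forward as they close: fully open they stand 13 mm farther back than shut.
Start: joints at [1.108, 0.181, 1.607, -0, 1.354, -0.206], TCP at [0.146, 0.556, 0.231] pointing down, gripper open.
Joint ranges: [-2.99, 2.99], [-0.89, 2.07], [0.3, 2.58], [-1.14, 4.28], [0, 2.63], [-3.12, 3.12]. Speed limits (rad/s): [2.57, 2.57, 3.01, 3.14, 3.14, 3.14].

### API

Orientations are given as a unit quaternion [w, x, y, z].
In Python, from bench import ctrl gives the robot as it stands.
- The arm moves only by the tool step_arm, never from a script. Its argument "motion" is a list of rows, each a list of 7 numbers: the shift along the tool's x, y, z in mm, then the turn, a rotation vector about the tool's x, y, z in degrees, then the closure in counts, from 0 (fully open) to 255 (shut). In form: [[tx, ty, tz, rx, ry, rz, hand], ...]. A call has 1 to 10 rows; each row is the pose to reach, as a shift and turn from the pose commanded when the call began, along the tool's axes at that moment; what a row does not reach only later rows make up. A row lasts 1/8 s, in which the tool goes at most 62.5 mm and 10.7 degrees, less where a joint would pass 70% of its speed; a pose out of reach is approached as far as the arm can. A call with a gripper value outside its range is refused whole. The fingers move at their own pace and stop on an object; the grip force is fixed at half the most. Time passes only in rows, so rows that repeat a pose let the fingers close. It gives the time, the measured TCP pose, the force and the opening at its end, in the units of the state.
- ctrl.get_obs(): the state, without advancing time (a new reading comes with each control period).
- ctrl.camera(name): name is "scene" or "top"; returns (picture, depth): 420x560x3 uint8, red, green, blue; 420x560 float32, m along the optical axis (not along the pixel's ray), 0 where there is no reading.
- ctrl.camera_info(name): a dict with "fx", "fy", "cx", "cy" (pixels), "T" (4x4, takes a point from camera to world coordinates). Camera axes: x right, y down, z forward; pixel columns grow to the right and rows downward; lengths in m; the calibration is good to about 2 mm. A picture is of the moment at which its call begins. camera_info takes no time and is no camera call.
- ctrl.hand_in(): hands the job in, once; it reports no verdict.
The state is a dict: "time_s": time; "q": joint angles; "dq": joint speeds; "joint_efforts": joint torques, N m; "eef_pos": TCP position; "eef_rot": TCP orientation; "wrist_force": force on the tool from outside, world axes, zero at the start; "torque": the same for the moment, N m; "opening": opening from 0.0 (shut) to 1.0 (fully open).
Only numpy, scipy, OpenCV 4.12 (cv2) and the standard library are available. Lean on these libraries where they do the work, as an engineer would, in place of code of your own. Each camera call takes 0.05 s, during which the arm holds its last target. There are 200 camera calls.

## Working session

There is one attempt and no reset: what is moved stays moved. The work goes in short steps, Python scripts to look and compute and a tool call to move; the robot and the scene stay as the last step left them, time stands still between calls to the robot, and variables do not carry over. Pictures are saved under pics/ and viewed, about 8 in all and at most 12, crops included, and the job is handed in when it is done.

Besides the shell and the picture viewer there is one more tool, called after "Emit:" as name([rows], argument=value, ...), one row to a line, values as JSON. step_arm: Moves the arm, as the interface text tells. Its arguments: {"type":"object","properties":{"motion":{"type":"array","items":{"type":"array","items":{"type":"number"}}}},"required":["motion"]}

```bash
ls; mkdir -p pics
cat > h.py <<'E'
import numpy as np,cv2
from bench import ctrl
from scipy.spatial.transform import Rotation as R
def shot(n):
    p,d=ctrl.camera(n); i=ctrl.camera_info(n); return p,d,i
def pts(d,i):
    v,u=np.mgrid[:d.shape[0],:d.shape[1]]
    P=np.stack([(u-i['cx'])/i['fx']*d,(v-i['cy'])/i['fy']*d,d],-1)
    T=np.array(i['T']); return P@T[:3,:3].T+T[:3,3]
def plane(u,v,z,i):
    T=np.array(i['T']); r=T[:3,:3]@np.array([(u-i['cx'])/i['fx'],(v-i['cy'])/i['fy'],1]); o=T[:3,3]
    return o+r*(z-o[2])/r[2]
def proj(p,i):
    T=np.array(i['T']); c=T[:3,:3].T@(np.array(p)-T[:3,3]); return c[0]/c[2]*i['fx']+i['cx'],c[1]/c[2]*i['fy']+i['cy']
def save(f,p): cv2.imwrite('pics/'+f,p[...,::-1])
E
python3 - <<'E'
from h import *
for n in('scene','top'):
    p,d,i=shot(n); save(n+'0.png',p); np.savez(n+'0.npz',p=p,d=d); print(n,i['fx'],np.round(i['T'],3).tolist())
o=ctrl.get_obs(); print(o['eef_pos'],o['eef_rot'],o['time_s'])
E
```

```text
pics
scene 544.7962790039301 [[-0.351, 0.782, -0.514, 1.391], [0.936, 0.29, -0.198, 0.386], [-0.005, -0.551, -0.834, 1.475], [0.0, 0.0, 0.0, 1.0]]
top 405.43258871476314 [[0.021, -0.99, 0.136, 0.424], [-1.0, -0.02, 0.009, 0.065], [-0.006, -0.136, -0.991, 1.285], [0.0, 0.0, 0.0, 1.0]]
[0.14579282 0.55568603 0.23045994] [ 0.70109916  0.0900005   0.70147392 -0.09107258] 0.1
```

View pics/scene0.png

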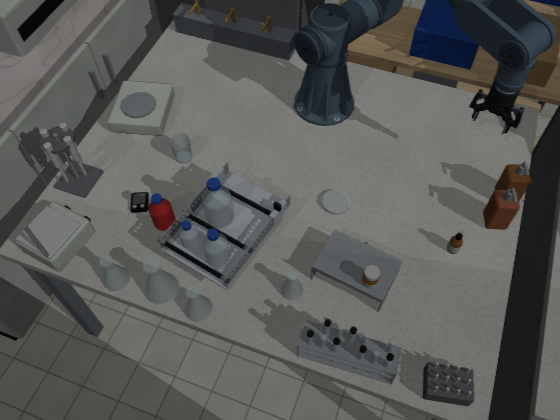

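View pics/top0.png

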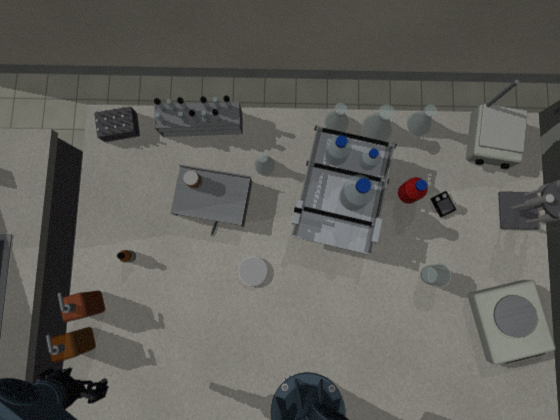

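The bottle between the bars is the large one: blue cap at (363,186) in the top view, clamp bar near row 215, stop bar near row 170. The pin tip shows at about (214,228), in front of the riser. The red bottle at (412,190) is the decoy and isn't on the platform. Next I'll enlarge these areas.

Run:
```python
from h import *
a=np.load('top0.npz');p=a['p']
b=np.load('scene0.npz')['p']
c1=cv2.resize(p[115:260,165:400],None,fx=3.2,fy=3.2,interpolation=cv2.INTER_CUBIC)
c1=np.clip(c1.astype(float)*1.5,0,255).astype(np.uint8)
save('c1.png',c1)
c2=cv2.resize(b[160:305,150:405],None,fx=3.1,fy=3.1,interpolation=cv2.INTER_CUBIC)
save('c2.png',np.clip(c2.astype(float)*1.5,0,255).astype(np.uint8))
P=pts(a['d'],ctrl.camera_info('top'))
for u,v in[(214,228),(212,222),(300,212),(340,217),(345,170),(330,180),(330,235),(210,200)]: print(u,v,P[v,u].round(3))
```

```text
214 228 [0.541 0.304 0.008]
212 222 [ 0.561  0.314 -0.006]
300 212 [0.576 0.037 0.167]
340 217 [ 0.569 -0.079  0.129]
345 170 [ 0.709 -0.094  0.123]
330 180 [ 0.687 -0.054  0.083]
330 235 [ 0.52  -0.055  0.086]
210 200 [0.62  0.308 0.071]
```

View pics/c1.png

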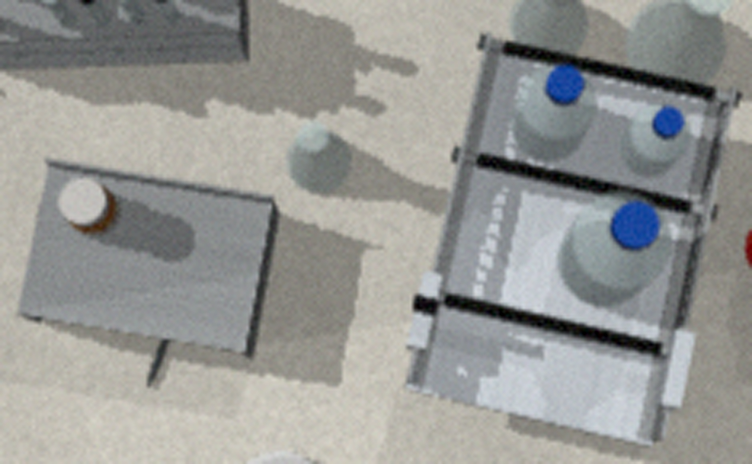

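View pics/c2.png

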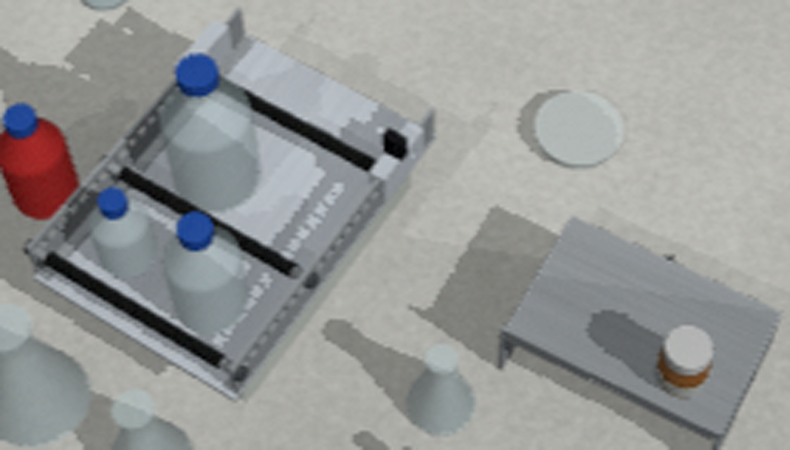

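Run:
```python
from h import *
for n in('top','scene'):
    a=np.load(n+'0.npz');p=a['p'];i=ctrl.camera_info(n)
    g=p.max(2)
    box=(280,400,120,255) if n=='top' else (155,300,160,290)
    m=np.zeros_like(g);m[box[2]:box[3],box[0]:box[1]]=(g<40)[box[2]:box[3],box[0]:box[1]]
    cs,_=cv2.findContours(m.astype(np.uint8),cv2.RETR_EXTERNAL,cv2.CHAIN_APPROX_NONE)
    for c in cs:
        if cv2.contourArea(c)<12: continue
        r=cv2.minAreaRect(c);bp=cv2.boxPoints(r)
        # ends of long axis
        e=sorted([(np.linalg.norm(bp[k]-bp[(k+1)%4]),k) for k in range(4)])
        k=e[0][1];e1=(bp[k]+bp[(k+1)%4])/2;e2=(bp[(k+2)%4]+bp[(k+3)%4])/2
        w=[plane(*e1,.127,i),plane(*e2,.127,i)];dv=w[1]-w[0]
        print(n,np.round(r[0]),np.round(r[1],1),'ends',w[0][:2].round(4),w[1][:2].round(4),'len',np.linalg.norm(dv).round(4),'ang',np.degrees(np.arctan2(dv[1],dv[0])).round(1),'c@.163',plane(*r[0],.166,i)[:2].round(4))
i=ctrl.camera_info('top');p=np.load('top0.npz')['p'];g=p.max(2).astype(int)
print(g[218:240,205:224])
```

```text
top [298. 210.] [7.  3.6] ends [0.5892 0.0526] [0.5846 0.0328] len 0.0203 ang -103.0 c@.163 [0.5814 0.0434]
top [337. 216.] [68.4  3.7] ends [0.5928 0.0251] [ 0.5516 -0.1664] len 0.1959 ang -102.2 c@.163 [ 0.5671 -0.0663]
top [347. 172.] [67.7  3.7] ends [ 0.7234 -0.0028] [ 0.6825 -0.1954] len 0.1969 ang -102.0 c@.163 [ 0.6935 -0.0939]
top [355. 136.] [66.9  3.8] ends [ 0.8307 -0.0254] [ 0.7895 -0.2181] len 0.197 ang -102.1 c@.163 [ 0.7971 -0.1158]
scene [192. 259.] [65.7  4.6] ends [ 0.792  -0.2183] [ 0.8327 -0.0236] len 0.1989 ang 78.2 c@.163 [ 0.8295 -0.1045]
scene [231. 239.] [30.9  4.3] ends [ 0.7067 -0.0912] [0.7263 0.0011] len 0.0944 ang 78.0 c@.163 [ 0.7361 -0.0322]
scene [200. 222.] [27.6  4.6] ends [ 0.6847 -0.1949] [ 0.7019 -0.1089] len 0.0877 ang 78.7 c@.163 [ 0.7135 -0.136 ]
scene [277. 206.] [8. 6.] ends [0.5506 0.0337] [0.5773 0.044 ] len 0.0285 ang 21.1 c@.163 [0.5879 0.0489]
scene [249. 202.] [46.5  4.1] ends [ 0.5645 -0.1186] [0.595 0.027] len 0.1487 ang 78.2 c@.163 [ 0.6034 -0.0323]
[[102  99  98 102 105 107 107 102 104 105 102 106 106 108 102 101 104 106
  106]
 [
[... 999 characters left out ...]
  53  43  81  95  99 122 122 121 121 117 118
  118]
 [120 122 122 123 123 119  75  42  55  88  92  99 126 124 126 127 125 122
  126]
 [124 126 125 124 122 116  65  51  72  85  94 110 128 130 121 124 125 129
  128]
 [121 122 121 124 124 115  67  75  91  92 111 126 129 125 120 127 128 127
  125]
 [125 124 125 121 124 116  74  95  95 100 122 127 121 122 124 126 125 129
  124]
 [121 123 129 126 123 120 113 116 102 105 125 124 124 123 120 123 122 125
  126]
 [119 124 130 123 122 118 124 120 122 123 124 124 123 125 124 123 124 126
  123]
 [122 122 122 125 122 121 125 124 124 125 120 124 122 126 125 127 123 120
  124]
 [127 123 127 122 122 123 123 121 123 125 126 126 127 127 126 124 126 124
  124]]
```

```bash
cat >> h.py <<'E'
YAW=np.radians(-12.1)
def go(pos,ydir=None):
    """print shift mm / rotvec deg in tool axes to reach pos, tool down, jaws along ydir (deg world)"""
    o=ctrl.get_obs();q=np.array(o['eef_rot']);C=R.from_quat(q[[1,2,3,0]])
    s=C.inv().apply(np.array(pos)-o['eef_pos'])*1e3
    best=None
    if ydir is None: rv=np.zeros(3)
    else:
        for k in(0,180):
            a=np.radians(ydir+k);x=np.array([0,0,-1.]);y=np.array([np.cos(a),np.sin(a),0]);z=np.cross(x,y)
            r=(C.inv()*R.from_matrix(np.stack([x,y,z],1))).as_rotvec(degrees=True)
            if best is None or np.linalg.norm(r)<np.linalg.norm(best): best=r
        rv=best
    print('shift',s.round(1),'rot',rv.round(1),'pos',o['eef_pos'].round(4),'F',np.round(o['wrist_force'],1),'t',round(o['time_s'],2),'op',round(o['opening'],3),'q',np.round(o['q'],2))
E
python3 - <<'E'
from h import *
i=ctrl.camera_info('top')
t=plane(211.4,234.5,.004,i);e=plane(216.4,221,.004,i);print(t,e,np.degrees(np.arctan2(*(t-e)[1::-1])),np.linalg.norm(t-e))
go([.583,.045,.23],-12.1)
print(ctrl.get_obs()['torque'])
E
```

```text
[0.52059221 0.31204576 0.004     ] [0.5639089  0.29809458 0.004     ] 162.1476003747046 0.04550792887551464
shift [   0.9 -382.9  552.6] rot [87.4  0.1  0.1] pos [0.1458 0.5557 0.2305] F [-0.1 -0.  -0.4] t 0.1 op 0.999 q [ 1.11  0.18  1.61  0.    1.35 -0.21]
[-0.029152    0.00624252  0.01861216]
```

Emit:
step_arm([
  [0, -383, 553, 87.4, 0, 0, 100],
  [0, -383, 553, 87.4, 0, 0, 100],
  [0, -383, 553, 87.4, 0, 0, 100],
  [0, -383, 553, 87.4, 0, 0, 100],
  [0, -383, 553, 87.4, 0, 0, 100],
  [0, -383, 553, 87.4, 0, 0, 100],
  [0, -383, 553, 87.4, 0, 0, 100],
  [0, -383, 553, 87.4, 0, 0, 100],
  [0, -383, 553, 87.4, 0, 0, 100],
  [0, -383, 553, 87.4, 0, 0, 100],
])

```text
time_s: 1.35
eef_pos: [0.5535, 0.0797, 0.231]
eef_rot: [-0.444, -0.55, -0.444, 0.55]
wrist_force: [0.3, 1.3, 0.3]
opening: 0.609
```

```bash
python3 -c "
from h import *
go([.583,.045,.23],-12.1)"
```

```text
shift [ 1.  36.2 27.7] rot [-0. -0.  0.] pos [0.5535 0.0797 0.231 ] F [0.3 1.3 0.3] t 1.35 op 0.609 q [-0.07  0.15  1.65  0.    1.35  0.14]
```

Emit:
step_arm([
  [1, 36, 28, 0, 0, 0, 100],
  [1, 36, 28, 0, 0, 0, 100],
  [20, 36, 28, 0, 0, 0, 100],
])

```text
time_s: 1.72
eef_pos: [0.5824, 0.0468, 0.2116]
eef_rot: [0.445, 0.551, 0.444, -0.549]
wrist_force: [0.4, 0.9, -0.5]
opening: 0.605
```

Run:
```python
from h import *
go([.583,.045,.148],-12.1)
p,d,i=shot('scene');b,_,i2=shot('top')
pe=np.array(ctrl.get_obs()['eef_pos'])
u,v=map(int,proj([.583,.045,.17],i));u2,v2=map(int,proj([.583,.045,.17],i2))
c=[cv2.resize(im[y-55:y+35,x-60:x+60],None,fx=4,fy=4,interpolation=cv2.INTER_CUBIC) for im,x,y in((p,u,v),(b,u2,v2))]
print(u,v,u2,v2)
save('tab.png',cv2.resize(np.clip(np.hstack(c)*1.4,0,255).astype(np.uint8),(800,300)))
```

```text
shift [63.6  0.9  1.7] rot [-0.  -0.  -0.1] pos [0.5824 0.0468 0.2116] F [ 0.4  0.9 -0.5] t 1.73 op 0.605 q [-0.12  0.22  1.6   0.    1.32  0.09]
276 203 297 209
```

View pics/tab.png

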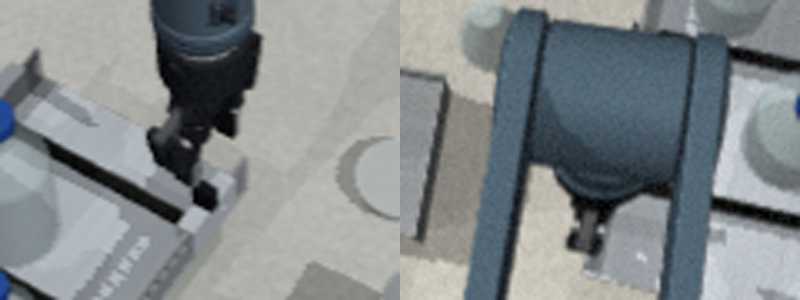

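The gripper is centred above the black tab (tab at about (205,193) in the left crop), so I'll go down and grip it.

Emit:
step_arm([
  [30, 1, 1, 0, 0, 0, 100],
  [50, 1, 1, 0, 0, 0, 100],
  [62, 1, 1, 0, 0, 0, 100],
  [62, 1, 1, 0, 0, 0, 130],
  [62, 1, 1, 0, 0, 0, 170],
  [62, 1, 1, 0, 0, 0, 190],
  [62, 1, 1, 0, 0, 0, 210],
  [62, 1, 1, 0, 0, 0, 255],
  [62, 1, 1, 0, 0, 0, 255],
  [62, 1, 1, 0, 0, 0, 255],
])

```text
time_s: 3.08
eef_pos: [0.5833, 0.0452, 0.1501]
eef_rot: [0.445, 0.55, 0.444, -0.55]
wrist_force: [-0.5, 0.1, 5.8]
opening: 0.127
```

Run:
```python
from h import *
go([.583,.045,.148],-12.1)
```

```text
shift [ 2.1 -0.2  0.3] rot [-0.  -0.  -0.1] pos [0.5833 0.0452 0.1501] F [-0.5  0.1  5.8] t 3.08 op 0.127 q [-0.13  0.29  1.65 -0.    1.2   0.09]
```

Emit:
step_arm([
  [0, 2, 0, 0, 0, 0, 255],
  [0, 4, 0, 0, 0, 0, 255],
  [0, 6, 0, 0, 0, 0, 255],
  [0, 8, 0, 0, 0, 0, 255],
  [0, 10, 0, 0, 0, 0, 255],
  [0, 12, 0, 0, 0, 0, 255],
  [0, 14, 0, 0, 0, 0, 255],
  [0, 16, 0, 0, 0, 0, 255],
  [0, 18, 0, 0, 0, 0, 255],
  [0, 20, 0, 0, 0, 0, 255],
])

```text
time_s: 4.32
eef_pos: [0.6023, 0.0412, 0.1501]
eef_rot: [0.445, 0.55, 0.444, -0.55]
wrist_force: [-2.6, 0.2, 7.0]
opening: 0.123
```

Run:
```python
from h import *
go([.583,.045,.148],-12.1)
p,d,i=shot('top');q,_,_=shot('scene')
save('mid.png',np.clip(np.hstack([cv2.resize(p[120:250,280:400],None,fx=3.2,fy=3.2,interpolation=cv2.INTER_CUBIC),cv2.resize(q[165:295,155:285],None,fx=3.2,fy=3.2,interpolation=cv2.INTER_CUBIC)])*1.4,0,255).astype(np.uint8))
```

```text
shift [  2.1 -19.7   0.3] rot [-0.  0. -0.] pos [0.6023 0.0412 0.1501] F [-2.6  0.2  7. ] t 4.33 op 0.123 q [-0.13  0.32  1.6  -0.    1.21  0.08]
```

View pics/mid.png

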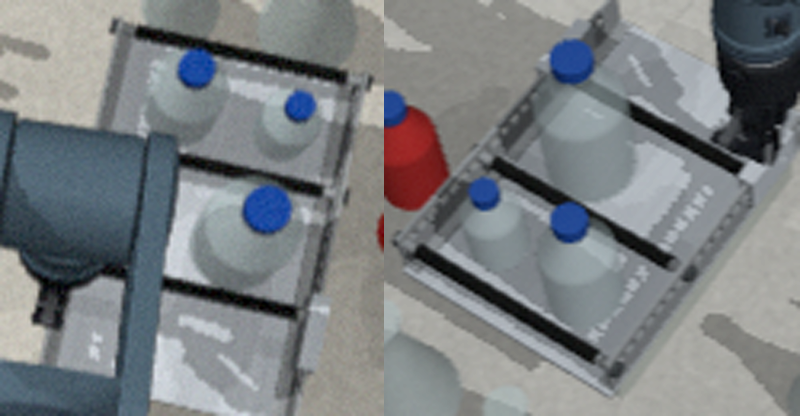

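The bar follows the gripper (clamp bar at about (250,290) on the left), with the bottle just ahead of it and upright. I'll carry on slowly.

Emit:
step_arm([
  [0, 1, 0, 0, 0, 0, 255],
  [0, 2, 0, 0, 0, 0, 255],
  [0, 3, 0, 0, 0, 0, 255],
  [0, 4, 0, 0, 0, 0, 255],
  [0, 5, 0, 0, 0, 0, 255],
  [0, 6, 0, 0, 0, 0, 255],
  [0, 7, 0, 0, 0, 0, 255],
  [0, 8, 0, 0, 0, 0, 255],
])

```text
time_s: 5.42
eef_pos: [0.6096, 0.0397, 0.1501]
eef_rot: [-0.444, -0.55, -0.445, 0.55]
wrist_force: [-4.3, 1.3, 9.6]
opening: 0.127
```

Emit:
step_arm([
  [0, 0.7, 0, 0, 0, 0, 255],
  [0, 1.4, 0, 0, 0, 0, 255],
  [0, 2, 0, 0, 0, 0, 255],
])

```text
time_s: 5.8
eef_pos: [0.6116, 0.0393, 0.1501]
eef_rot: [-0.444, -0.55, -0.445, 0.55]
wrist_force: [-4.6, 0.3, 8.6]
opening: 0.125
```

Emit:
step_arm([
  [0, 0.7, 0, 0, 0, 0, 255],
  [0, 1.4, 0, 0, 0, 0, 255],
  [0, 2, 0, 0, 0, 0, 255],
])

```text
time_s: 6.18
eef_pos: [0.6135, 0.0388, 0.1501]
eef_rot: [-0.444, -0.55, -0.445, 0.55]
wrist_force: [-4.8, 1.2, 9.2]
opening: 0.124
```

Emit:
step_arm([
  [0, 0.5, 0, 0, 0, 0, 255],
  [0, 1, 0, 0, 0, 0, 255],
])

```text
time_s: 6.42
eef_pos: [0.6145, 0.0386, 0.1501]
eef_rot: [-0.444, -0.55, -0.445, 0.55]
wrist_force: [-5.0, 1.1, 8.3]
opening: 0.121
```

Emit:
step_arm([
  [0, 0.5, 0, 0, 0, 0, 255],
  [0, 1, 0, 0, 0, 0, 255],
])

```text
time_s: 6.68
eef_pos: [0.6155, 0.0384, 0.1501]
eef_rot: [-0.444, -0.55, -0.445, 0.55]
wrist_force: [-3.9, 1.1, 8.4]
opening: 0.123
```

Emit:
step_arm([
  [0, 0.5, 0, 0, 0, 0, 255],
  [0, 1, 0, 0, 0, 0, 255],
])

```text
time_s: 6.92
eef_pos: [0.6165, 0.0382, 0.1501]
eef_rot: [-0.444, -0.55, -0.445, 0.55]
wrist_force: [-5.0, 1.2, 9.8]
opening: 0.124
```

Emit:
step_arm([
  [0, 0.5, 0, 0, 0, 0, 255],
  [0, 1, 0, 0, 0, 0, 255],
])

```text
time_s: 7.18
eef_pos: [0.6174, 0.038, 0.1501]
eef_rot: [-0.444, -0.55, -0.445, 0.55]
wrist_force: [-4.7, 1.1, 8.5]
opening: 0.126
```

Emit:
step_arm([
  [0, 0.5, 0, 0, 0, 0, 255],
  [0, 1, 0, 0, 0, 0, 255],
])

```text
time_s: 7.42
eef_pos: [0.6184, 0.0378, 0.1501]
eef_rot: [-0.444, -0.55, -0.445, 0.55]
wrist_force: [-5.4, 1.1, 9.1]
opening: 0.121
```

Emit:
step_arm([
  [0, 0.5, 0, 0, 0, 0, 255],
  [0, 1, 0, 0, 0, 0, 255],
])

```text
time_s: 7.68
eef_pos: [0.6185, 0.0378, 0.15]
eef_rot: [-0.444, -0.549, -0.445, 0.551]
wrist_force: [-9.3, 1.1, 11.5]
opening: 0.13
```

Emit:
step_arm([
  [0, 0.4, 0, 0, 0, 0, 255],
  [0, 0.4, 0, 0, 0, 0, 255],
])

```text
time_s: 7.92
eef_pos: [0.6186, 0.0377, 0.1501]
eef_rot: [-0.444, -0.549, -0.445, 0.551]
wrist_force: [-9.7, 0.5, 12.2]
opening: 0.121
```

Emit:
step_arm([
  [0, 0.6, 0, 0, 0, 0, 255],
  [0, 0.6, 0, 0, 0, 0, 255],
])

```text
time_s: 8.18
eef_pos: [0.6187, 0.0377, 0.1501]
eef_rot: [-0.443, -0.549, -0.446, 0.551]
wrist_force: [-12.5, 2.5, 13.2]
opening: 0.127
```

Emit:
step_arm([
  [0, -1, 0, 0, 0, 0, 255],
  [0, -3, 0, 0, 0, 0, 255],
  [0, -5, 0, 0, 0, 0, 255],
  [0, -7, 0, 0, 0, 0, 255],
  [0, -9, 0, 0, 0, 0, 255],
  [0, -9, 0, 0, 0, 0, 255],
])

```text
time_s: 8.93
eef_pos: [0.6128, 0.039, 0.1501]
eef_rot: [0.445, 0.55, 0.444, -0.549]
wrist_force: [1.8, 0.2, 6.0]
opening: 0.12
```

Emit:
step_arm([
  [0, -1.1, 0, 0, 0, 0, 255],
  [0, -1.1, 0, 0, 0, 0, 255],
  [0, -1.1, 0, 0, 0, 0, 255],
])

```text
time_s: 9.3
eef_pos: [0.6118, 0.0392, 0.1501]
eef_rot: [0.445, 0.55, 0.444, -0.549]
wrist_force: [0.8, 0.3, 5.7]
opening: 0.123
```

Emit:
step_arm([
  [0, 0, 0, 0, 0, 0, 150],
  [0, 0, 0, 0, 0, 0, 120],
  [0, 0, 0, 0, 0, 0, 100],
  [-20, 0, 0, 0, 0, 0, 100],
  [-60, 0, 0, 0, 0, 0, 100],
  [-90, 0, -50, 0, 0, 0, 100],
  [-90, 0, -110, 0, 0, 0, 100],
  [-90, 0, -110, 0, 0, 0, 100],
])

```text
time_s: 10.3
eef_pos: [0.6345, 0.151, 0.2415]
eef_rot: [0.446, 0.55, 0.445, -0.548]
wrist_force: [0.7, -0.2, 0.1]
opening: 0.611
```

```bash
cat >> h.py <<'E'
def go2(pos,ydir,tilt=0,hdir=0):
    """tool y at ydir deg; tool x down, leaning by tilt deg towards hdir deg"""
    o=ctrl.get_obs();q=np.array(o['eef_rot']);C=R.from_quat(q[[1,2,3,0]])
    t,h,a=np.radians([tilt,hdir,ydir])
    x=np.array([np.sin(t)*np.cos(h),np.sin(t)*np.sin(h),-np.cos(t)]);y=np.array([np.cos(a),np.sin(a),0]);y-=x*(x@y);y/=np.linalg.norm(y)
    rv=(C.inv()*R.from_matrix(np.stack([x,y,np.cross(x,y)],1))).as_rotvec(degrees=True)
    s=C.inv().apply(np.array(pos)-o['eef_pos'])*1e3
    print('shift',s.round(1),'rot',rv.round(1),'pos',o['eef_pos'].round(4),'F',np.round(o['wrist_force'],1),'t',round(o['time_s'],2),'op',round(o['opening'],3),'q',np.round(o['q'],2))
E
python3 - <<'E'
from h import *
go2([.5396,.3059,.12],-107.9,0,-17.9)
p,d,i=shot('scene')
b,_,i2=shot('top');print('top')
save('chk.png',np.clip(np.hstack([cv2.resize(p[165:265,215:315],None,fx=4,fy=4,interpolation=cv2.INTER_CUBIC),cv2.resize(b[150:250,190:290],None,fx=4,fy=4,interpolation=cv2.INTER_CUBIC)])*1.4,0,255).astype(np.uint8))
np.savez('a1.npz',s=p,t=b)
for n,im,ii in(('s',p,i),('t',b,i2)):
  for k in (0.049,.053,.057):
    pass
E
```

```text
shift [ 121.5 -125.  -131.9] rot [96.1 -0.2 -0. ] pos [0.6345 0.151  0.2415] F [ 0.7 -0.2  0.1] t 10.3 op 0.611 q [0.05 0.34 1.39 0.   1.41 0.26]
top
```

View pics/chk.png

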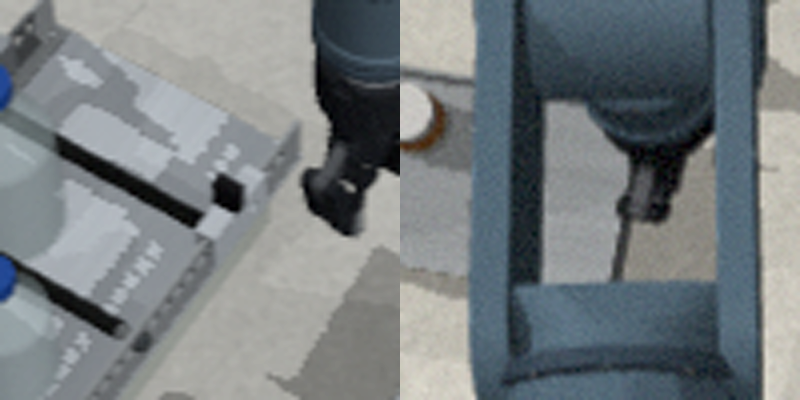

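The bar released cleanly and stays put, with the tab at about (228,185) on the left. Now to the pin.

Emit:
step_arm([
  [60, -125, -132, 96, 0, 0, 100],
  [60, -125, -132, 96, 0, 0, 100],
  [60, -125, -132, 96, 0, 0, 100],
  [60, -125, -132, 96, 0, 0, 100],
  [60, -125, -132, 96, 0, 0, 100],
  [60, -125, -132, 96, 0, 0, 100],
  [60, -125, -132, 96, 0, 0, 100],
  [60, -125, -132, 96, 0, 0, 100],
  [60, -125, -132, 96, 0, 0, 100],
  [60, -125, -132, 96, 0, 0, 100],
])

```text
time_s: 11.65
eef_pos: [0.54, 0.3008, 0.1797]
eef_rot: [-0.111, 0.698, -0.111, -0.698]
wrist_force: [-0.6, -0.0, 0.3]
opening: 0.606
```

Run:
```python
from h import *
go2([.5396,.3059,.10],-107.9,20,-17.9)
go2([.5396,.3059,.003],-107.9,20,-17.9)
```

```text
shift [79.7 -4.7  2. ] rot [-0.2 20.  -0. ] pos [0.54   0.3008 0.1797] F [-0.6 -0.   0.3] t 11.65 op 0.606 q [ 0.32  0.32  1.54 -0.    1.28  2.2 ]
shift [176.7  -4.8   2. ] rot [-0.2 20.  -0. ] pos [0.54   0.3008 0.1797] F [-0.6 -0.   0.3] t 11.65 op 0.606 q [ 0.32  0.32  1.54 -0.    1.28  2.2 ]
```

Emit:
step_arm([
  [60, -4.8, 1, 0, 10, 0, 100],
  [110, -4.8, 1, 0, 10, 0, 100],
  [110, -4.8, 1, 0, 10, 0, 100],
  [110, -4.8, 1, 0, 10, 0, 100],
])

```text
time_s: 12.15
eef_pos: [0.5421, 0.3071, 0.0716]
eef_rot: [-0.101, 0.757, -0.12, -0.634]
wrist_force: [-0.0, -1.6, 0.6]
opening: 0.611
```

Run:
```python
from h import *
go2([.5396,.3059,.003],-107.9,10,-17.9)
p,d,i=shot('scene');b,_,i2=shot('top')
c=[]
for im,ii in((p,i),(b,i2)):
    u,v=map(int,proj([.54,.306,.02],ii)); c.append(cv2.resize(im[v-45:v+45,u-50:u+50],None,fx=4,fy=4,interpolation=cv2.INTER_CUBIC))
save('pin1.png',np.clip(np.hstack(c)*1.5,0,255).astype(np.uint8))
```

```text
shift [67.2  2.  14.1] rot [-0.2 -0.1  0.1] pos [0.5421 0.3071 0.0716] F [-0.  -1.6  0.6] t 12.15 op 0.611 q [ 0.38  0.4   1.69 -0.14  0.92  2.35]
```

View pics/pin1.png

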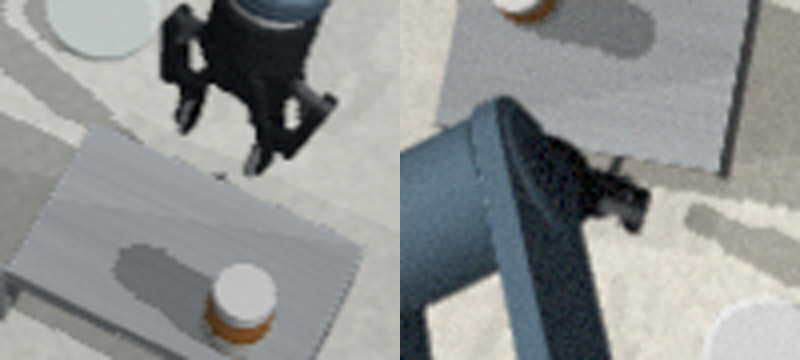

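The pin tip shows at (220,176) in the left crop, between the two fingers. I'll go down with the fingers partly closed.

Emit:
step_arm([
  [40, 2, 14, 0, 0, 0, 165],
  [55, 2, 14, 0, 0, 0, 165],
  [64, 2, 14, 0, 0, 0, 165],
  [67, 2, 14, 0, 0, 0, 165],
  [67, 2, 14, 0, 0, 0, 190],
  [67, 2, 14, 0, 0, 0, 255],
  [67, 2, 14, 0, 0, 0, 255],
  [67, 2, 14, 0, 0, 0, 255],
  [67, 2, 14, 0, 0, 0, 255],
])

```text
time_s: 13.38
eef_pos: [0.5381, 0.3061, 0.0018]
eef_rot: [-0.101, 0.757, -0.12, -0.634]
wrist_force: [-1.4, -0.6, 5.8]
opening: 0.056
```

Run:
```python
from h import *
o=ctrl.get_obs();e=np.array(o['eef_pos'])
go2(e+np.array([-.0952,.0307,0.003]),-107.9,10,-17.9)
```

```text
shift [-20.5   0.4  98. ] rot [-0.2 -0.1  0. ] pos [0.5381 0.3061 0.0018] F [-1.4 -0.6  5.8] t 13.38 op 0.056 q [ 0.38  0.51  1.71 -0.16  0.79  2.38]
```

Emit:
step_arm([
  [-3, 0, 10, 0, 0, 0, 255],
  [-5, 0, 20, 0, 0, 0, 255],
  [-9, 0, 40, 0, 0, 0, 255],
  [-13, 0, 60, 0, 0, 0, 255],
  [-17, 0, 80, 0, 0, 0, 255],
  [-20, 0, 98, 0, 0, 0, 255],
  [-20, 0, 98, 0, 0, 0, 255],
])

```text
time_s: 14.25
eef_pos: [0.4406, 0.3374, 0.0034]
eef_rot: [-0.1, 0.756, -0.12, -0.635]
wrist_force: [0.2, -0.1, -0.5]
opening: 0.051
```

Run:
```python
from h import *
go2([.5,.32,.05],-107.9)
p,d,i=shot('scene');b,_,i2=shot('top')
c=[]
for im,ii in((p,i),(b,i2)):
    u,v=map(int,proj([.47,.33,.02],ii)); c.append(cv2.resize(im[v-45:v+45,u-50:u+50],None,fx=4,fy=4,interpolation=cv2.INTER_CUBIC)); print(u,v)
save('pin2.png',np.clip(np.hstack(c)*1.5,0,255).astype(np.uint8))
```

```text
shift [-35.2  -1.8 -69. ] rot [ -0.1 -10.   -0.1] pos [0.4406 0.3374 0.0034] F [ 0.2 -0.1 -0.5] t 14.25 op 0.051 q [ 0.51  0.41  1.86 -0.19  0.76  2.53]
375 228
203 250
```

View pics/pin2.png

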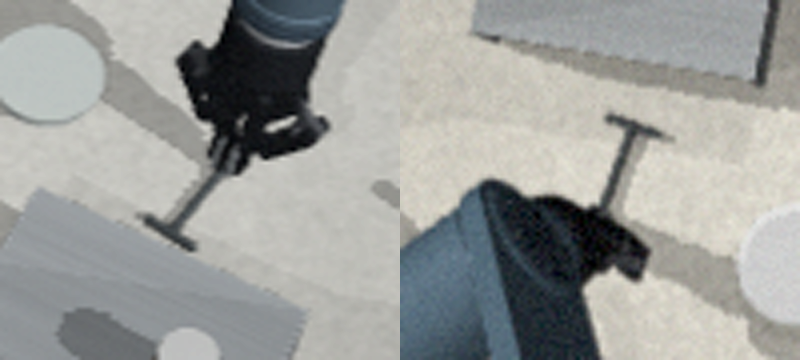

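The pin is out. Its crossbar sits at about (213,237) in the top image and (367,241) in the scene image. I'll let go and regrasp near the crossbar.

Emit:
step_arm([
  [0, 0, 0, 0, 0, 0, 200],
  [0, 0, 0, 0, 0, 0, 165],
  [0, 0, 0, 0, 0, 0, 165],
  [-20, 0, -5, 0, 0, 0, 165],
  [-60, 0, -30, 0, -10, 0, 165],
  [-60, 0, -30, 0, -10, 0, 165],
  [-60, 0, -30, 0, -10, 0, 165],
])

```text
time_s: 15.22
eef_pos: [0.4606, 0.3303, 0.0675]
eef_rot: [-0.112, 0.698, -0.112, -0.698]
wrist_force: [-0.0, -0.3, 0.3]
opening: 0.35
```

Run:
```python
from h import *
p,d,i=shot('scene');b,_,i2=shot('top')
w=[]
for n,im,ii in(('s',p,i),('t',b,i2)):
    u,v=map(int,proj([.49,.325,.004],ii))
    m=np.zeros(im.shape[:2],np.uint8);m[v-25:v+25,u-25:u+25]=(im.max(2)<62)[v-25:v+25,u-25:u+25]
    k,l,st,ce=cv2.connectedComponentsWithStats(m,connectivity=8)
    # component containing pixel nearest the expected crossbar
    cb=(366.75,241) if n=='s' else (213,237)
    ys,xs=np.nonzero(m);j=np.argmin((xs-cb[0])**2+(ys-cb[1])**2);c=l[ys[j],xs[j]]
    ys,xs=np.nonzero(l==c)
    P=np.array([plane(x,y,.005,ii)[:2] for x,y in zip(xs,ys)])
    # along-pin coordinate about nominal axis 162 deg
    a=np.radians(162.1);t=P@[np.cos(a),np.sin(a)];s=P@[-np.sin(a),np.cos(a)]
    cbm=t<t.min()+.010; sh=(t>t.min()+.016)
    cbc=(P[cbm].max(0)+P[cbm].min(0))/2
    f=cv2.fitLine(P[sh].astype(np.float32),cv2.DIST_L2,0,.01,.01).ravel()
    print(n,len(xs),'cross',P[cbm].mean(0).round(4),'s-span',np.ptp(s[cbm]).round(4),'shank dir',np.degrees(np.arctan2(f[1],f[0])).round(1),'pt',f[2:].round(4),'t range',np.ptp(t).round(4))
go2([.5,.32,.05],-107.9)
```

```text
s 179 cross [0.5159 0.3157] s-span 0.0407 shank dir -19.2 pt [0.4125 0.3509] t range 0.1518
t 611 cross [0.5579 0.3885] s-span 0.0256 shank dir 25.1 pt [0.4742 0.3474] t range 0.1321
shift [ 16.2  -2.9 -42.5] rot [-0.2  0.1 -0.1] pos [0.4587 0.3304 0.0662] F [-0.   0.1 -0.5] t 15.32 op 0.35 q [ 0.41  0.36  1.75 -0.    1.03  2.3 ]
```

Run:
```python
from h import *
i=ctrl.camera_info('scene');i2=ctrl.camera_info('top')
for u,v,k in((366.75,241,i),(380,226.5,i),(213,237,i2),(204,257.5,i2)): print(plane(u,v,.006,k).round(4))
c=plane(213,237,.006,i2)
```

```text
[0.5146 0.3159 0.006 ]
[0.4492 0.3406 0.006 ]
[0.5126 0.3062 0.006 ]
[0.4477 0.3316 0.006 ]
```

Run:
```python
from h import *
go2([.4926,.3206,.001],-107.6)
```

```text
shift [ 65.2  -1.3 -35.4] rot [-0.5  0.1 -0.1] pos [0.4587 0.3304 0.0662] F [-0.   0.1 -0.5] t 15.32 op 0.35 q [ 0.41  0.36  1.75 -0.    1.03  2.3 ]
```

Emit:
step_arm([
  [0, -1, -35, 0, 0, 0, 165],
  [30, -1, -35, 0, 0, 0, 165],
  [55, -1, -35, 0, 0, 0, 165],
  [64, -1, -35, 0, 0, 0, 165],
  [65, -1, -35, 0, 0, 0, 180],
  [65, -1, -35, 0, 0, 0, 200],
  [65, -1, -35, 0, 0, 0, 255],
  [65, -1, -35, 0, 0, 0, 255],
  [65, -1, -35, 0, 0, 0, 255],
])

```text
time_s: 16.45
eef_pos: [0.4949, 0.3215, 0.0042]
eef_rot: [-0.112, 0.699, -0.111, -0.698]
wrist_force: [-2.2, 0.4, 5.5]
opening: 0.051
```

Emit:
step_arm([
  [-30, 0, 0, 0, 0, 0, 255],
  [-90, 0, 0, 0, 0, 0, 255],
  [-150, 0, 0, 0, 0, 0, 255],
  [-165, 0, 0, 0, 0, 0, 255],
])

```text
time_s: 16.95
eef_pos: [0.4968, 0.3221, 0.1734]
eef_rot: [-0.113, 0.701, -0.11, -0.695]
wrist_force: [-0.2, -0.3, -0.8]
opening: 0.046
```

Run:
```python
from h import *
go2([.620,.164,.165],-12.1)
```

```text
shift [   8.9  112.  -166.1] rot [-96.   -0.6  -0.1] pos [0.4968 0.3221 0.1734] F [-0.2 -0.3 -0.8] t 16.95 op 0.046 q [ 0.37  0.27  1.62 -0.    1.24  2.26]
```

Emit:
step_arm([
  [9, 112, -166, -96, -0.6, 0, 255],
  [9, 112, -166, -96, -0.6, 0, 255],
  [9, 112, -166, -96, -0.6, 0, 255],
  [9, 112, -166, -96, -0.6, 0, 255],
  [9, 112, -166, -96, -0.6, 0, 255],
  [9, 112, -166, -96, -0.6, 0, 255],
  [9, 112, -166, -96, -0.6, 0, 255],
  [9, 112, -166, -96, -0.6, 0, 255],
  [9, 112, -166, -96, -0.6, 0, 255],
  [9, 112, -166, -96, -0.6, 0, 255],
])

```text
time_s: 18.2
eef_pos: [0.6165, 0.1628, 0.1578]
eef_rot: [-0.443, -0.547, -0.445, 0.554]
wrist_force: [-0.0, -0.5, -0.8]
opening: 0.048
```

Run:
```python
from h import *
go2([.620,.164,.165],-12.1)
p,d,i=shot('scene');b,_,i2=shot('top')
c=[]
for im,ii in((p,i),(b,i2)):
    u,v=map(round,proj([.61,.12,.15],ii)); c.append(cv2.resize(im[v-40:v+40,u-50:u+50],None,fx=4,fy=4,interpolation=cv2.INTER_CUBIC)); print(u,v)
c=np.hstack(c)
# same scene crop, larger
u,v=map(round,proj([.61,.12,.15],i));l=cv2.resize(p[v-30:v+25,u-50:u+50],None,fx=8,fy=5.2,interpolation=cv2.INTER_CUBIC)
save('pin3.png',np.clip(np.vstack([c,l[:280]])*1.5,0,255).astype(np.uint8)); np.savez('a3.npz',s=p,t=b)
```

```text
shift [-7.3  3.2 -1.9] rot [-0.1  0.4  0.5] pos [0.6165 0.1628 0.1578] F [-0.  -0.5 -0.8] t 18.2 op 0.048 q [ 0.07  0.39  1.49 -0.    1.26  0.29]
297 222
271 200
```

View pics/pin3.png

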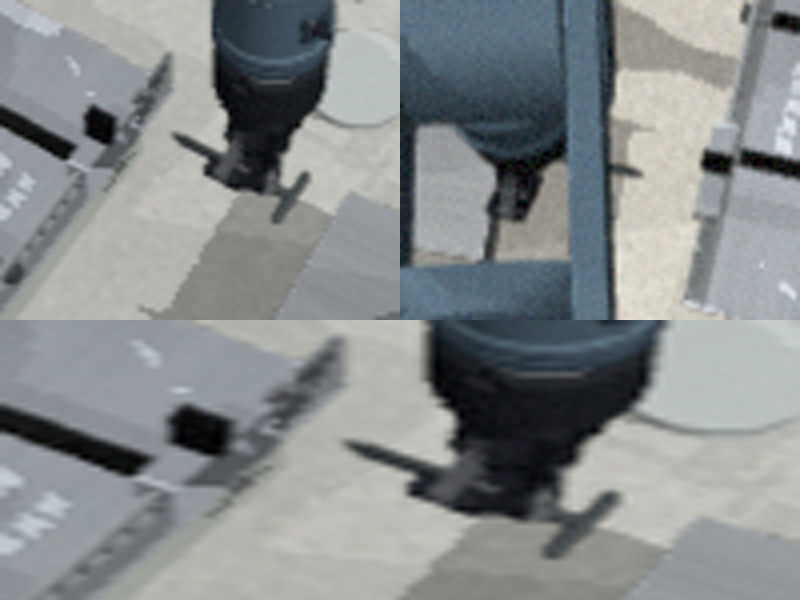

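```bash
cat >> h.py <<'E'
UX=np.array([np.cos(YAW),np.sin(YAW),0]);UY=np.array([-np.sin(YAW),np.cos(YAW),0])
def ray(u,v,i):
    T=np.array(i['T']);r=T[:3,:3]@np.array([(u-i['cx'])/i['fx'],(v-i['cy'])/i['fy'],1]);return T[:3,3],r/np.linalg.norm(r)
def tri(a,b):
    A=np.stack([a[1],-b[1]],1);s,*_=np.linalg.lstsq(A,b[0]-a[0],rcond=None)
    p,q=a[0]+s[0]*a[1],b[0]+s[1]*b[1];return (p+q)/2,np.linalg.norm(p-q)
E
python3 - <<'E'
from h import *
i=ctrl.camera_info('scene');i2=ctrl.camera_info('top')
e=np.array(ctrl.get_obs()['eef_pos'])
print('TCP ux,uy',e@UX,e@UY,e[2])
t,g=tri(ray(290.75,216,i),ray(281,203.25,i2));print('tip',t,g,'ux,uy',t@UX,t@UY)
for z in(.15,.16,.17):
    for dy in(-.075,.024): print(z,dy,np.round(proj((e*[1,1,0]+[0,0,z])+dy*UY,i),1),np.round(proj((e*[1,1,0]+[0,0,z])+dy*UY,i2),1))
E
```

```text
TCP ux,uy 0.5688215542285687 0.28851316213816547 0.15813968133672127
tip [0.60050017 0.0930163  0.15514053] 0.005438166525944647 ux,uy 0.5676610591795839 0.2168257582065987
0.15 -0.075 [288.6 216.7] [281.3 203.7]
0.15 0.024 [318.1 232.5] [247.5 195.8]
0.16 -0.075 [288.6 214.8] [281.3 203.1]
0.16 0.024 [318.3 230.7] [247.1 195.2]
0.17 -0.075 [288.6 212.9] [281.2 202.6]
0.17 0.024 [318.4 228.9] [246.7 194.6]
```

Run:
```python
from h import *
p=.572*UX+.267*UY;p[2]=.1225
go2(p,-12.1)
i=ctrl.camera_info('scene');i2=ctrl.camera_info('top')
t=plane(300.25,200,.17,i2);print('tab top view',t@UX,t@UY)
t=plane(297-50+25,222-40+31,.165,i);print('tab scene',t@UX,t@UY)
```

```text
shift [35.8  3.5 21.3] rot [-0.2  0.4  0.5] pos [0.6167 0.1629 0.1581] F [-0.2  0.4  0.5] t 18.3 op 0.046 q [ 0.07  0.39  1.49 -0.    1.26  0.29]
tab top view 0.5880024392467762 0.16355833376555035
tab scene 0.5918877710462673 0.17180092821802515
```

Emit:
step_arm([
  [12, 3.5, 0, 0, 0.4, 0.5, 255],
  [24, 3.5, 5, 0, 0.4, 0.5, 255],
  [36, 3.5, 12, 0, 0.4, 0.5, 255],
  [36, 3.5, 21, 0, 0.4, 0.5, 255],
  [36, 3.5, 21, 0, 0.4, 0.5, 255],
  [36, 3.5, 21, 0, 0.4, 0.5, 255],
])

```text
time_s: 19.05
eef_pos: [0.6163, 0.1414, 0.1237]
eef_rot: [0.445, 0.551, 0.444, -0.549]
wrist_force: [0.5, -0.1, -0.7]
opening: 0.049
```

Run:
```python
from h import *
p=.572*UX+.267*UY;p[2]=.1225
go2(p,-12.1)
p,d,i=shot('scene');b,_,i2=shot('top')
u,v=map(round,proj([.6,.08,.13],i));l=cv2.resize(p[v-30:v+30,u-40:u+40],None,fx=10,fy=10,interpolation=cv2.INTER_CUBIC)
print(u,v)
save('ins.png',np.clip(l*1.4,0,255).astype(np.uint8))
```

```text
shift [ 1.2 -1.   0.4] rot [-0.  -0.1 -0.2] pos [0.6163 0.1414 0.1237] F [ 0.5 -0.1 -0.7] t 19.05 op 0.049 q [0.04 0.41 1.54 0.   1.18 0.25]
286 219
```

View pics/ins.png

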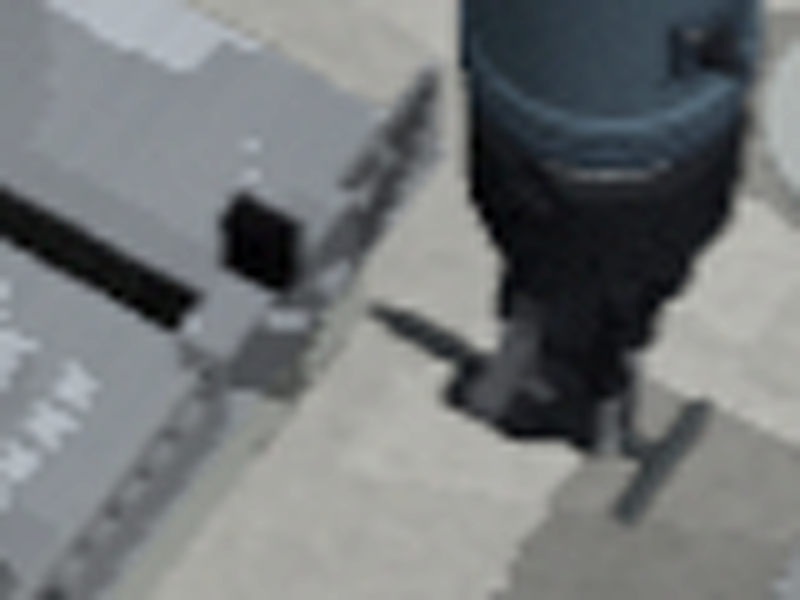

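The tip is at (372,308) in the crop, level and pointing at the saddle face below the tab. I'll start inserting while watching the force.

Emit:
step_arm([
  [1.3, -0.8, 5, 0, 0, 0, 255],
  [1.3, -0.8, 10, 0, 0, 0, 255],
  [1.3, -0.8, 14, 0, 0, 0, 255],
  [1.3, -0.8, 18, 0, 0, 0, 255],
  [1.3, -0.8, 22, 0, 0, 0, 255],
  [1.3, -0.8, 25, 0, 0, 0, 255],
  [1.3, -0.8, 25, 0, 0, 0, 255],
])

```text
time_s: 20.02
eef_pos: [0.6098, 0.117, 0.1216]
eef_rot: [0.445, 0.551, 0.444, -0.549]
wrist_force: [-0.0, -0.2, -1.3]
opening: 0.049
```

Emit:
step_arm([
  [0, 0, 3, 0, 0, 0, 255],
  [0, 0, 6, 0, 0, 0, 255],
  [0, 0, 9, 0, 0, 0, 255],
  [0, 0, 12, 0, 0, 0, 255],
])

```text
time_s: 20.52
eef_pos: [0.6072, 0.1053, 0.1217]
eef_rot: [0.445, 0.551, 0.444, -0.549]
wrist_force: [0.1, -0.5, -0.6]
opening: 0.045
```

Emit:
step_arm([
  [0, 0, 3, 0, 0, 0, 255],
  [0, 0, 6, 0, 0, 0, 255],
  [0, 0, 9, 0, 0, 0, 255],
  [0, 0, 12, 0, 0, 0, 255],
])

```text
time_s: 21.02
eef_pos: [0.6047, 0.0936, 0.1216]
eef_rot: [0.445, 0.551, 0.444, -0.549]
wrist_force: [-0.5, -0.7, -0.1]
opening: 0.046
```

Run:
```python
from h import *
e=np.array(ctrl.get_obs()['eef_pos']);print(e@UX,e@UY,e[2],ctrl.get_obs()['wrist_force'],ctrl.get_obs()['torque'])
p,d,i=shot('scene')
u,v=map(round,proj([.6,.06,.13],i));l=cv2.resize(p[v-30:v+30,u-40:u+40],None,fx=10,fy=10,interpolation=cv2.INTER_CUBIC)
print(u,v)
save('ins2.png',np.clip(l*1.4,0,255).astype(np.uint8))
```

```text
0.5716231951811467 0.2182451112444116 0.12161388798842457 [-0.46946554 -0.70570619 -0.14665457] [ 0.06849285 -0.01967313 -0.04782615]
279 217
```

View pics/ins2.png

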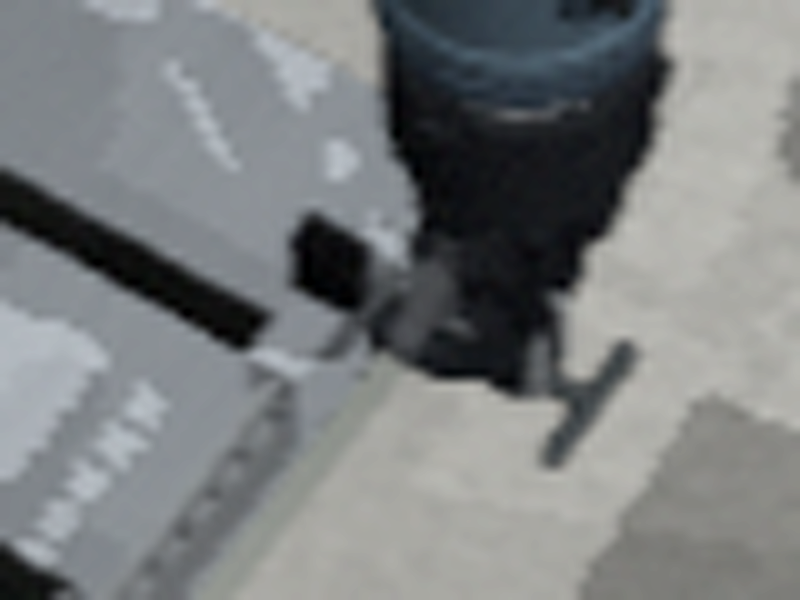

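The pin went in without force and the crossbar moved along with the gripper, so nothing slipped. The saddle hasn't moved. I'll push further.

Emit:
step_arm([
  [0, 0, 3, 0, 0, 0, 255],
  [0, 0, 6, 0, 0, 0, 255],
  [0, 0, 9, 0, 0, 0, 255],
  [0, 0, 12, 0, 0, 0, 255],
  [0, 0, 15, 0, 0, 0, 255],
  [0, 0, 18, 0, 0, 0, 255],
  [0, 0, 18, 0, 0, 0, 255],
])

```text
time_s: 21.95
eef_pos: [0.6009, 0.0759, 0.1216]
eef_rot: [0.445, 0.551, 0.444, -0.549]
wrist_force: [0.6, 0.4, -1.1]
opening: 0.046
```

Emit:
step_arm([
  [0, 0, 3, 0, 0, 0, 255],
  [0, 0, 6, 0, 0, 0, 255],
  [0, 0, 6, 0, 0, 0, 255],
])

```text
time_s: 22.32
eef_pos: [0.5997, 0.07, 0.1216]
eef_rot: [0.445, 0.551, 0.444, -0.549]
wrist_force: [0.1, 0.1, -1.1]
opening: 0.043
```

Emit:
step_arm([
  [0, 0, 0, 0, 0, 0, 225],
  [0, 0, 0, 0, 0, 0, 200],
  [0, 0, 0, 0, 0, 0, 170],
  [0, 0, 0, 0, 0, 0, 150],
  [0, 0, 0, 0, 0, 0, 150],
  [-20, 0, 0, 0, 0, 0, 150],
  [-60, 0, 0, 0, 0, 0, 150],
  [-100, 0, 0, 0, 0, 0, 150],
])

```text
time_s: 23.32
eef_pos: [0.5996, 0.0703, 0.2241]
eef_rot: [0.445, 0.551, 0.444, -0.549]
wrist_force: [0.4, 0.4, 0.4]
opening: 0.407
```

Emit:
step_arm([
  [0, 0, -60, 0, 0, 0, 150],
  [0, 0, -120, 0, 0, 0, 150],
  [0, -60, -150, 0, 0, 0, 150],
  [0, -120, -150, 0, 0, 0, 150],
  [0, -150, -150, 0, 0, 0, 150],
  [0, -150, -150, 0, 0, 0, 150],
])

```text
time_s: 24.08
eef_pos: [0.4828, 0.2494, 0.2231]
eef_rot: [0.446, 0.551, 0.445, -0.548]
wrist_force: [0.6, 0.1, -0.1]
opening: 0.415
```

Run:
```python
from h import *
o=ctrl.get_obs();print(o['eef_pos'],o['time_s'],o['wrist_force'])
def mask(im,ii,c,h=26,th=62):
    u,v=map(round,proj(c,ii));m=np.zeros(im.shape[:2],bool);m[v-h:v+h,u-h:u+h]=im[v-h:v+h,u-h:u+h].max(2)<th;return m,u,v
for n in('scene','top'):
    im,d,ii=shot(n);np.savez('f_'+n+'.npz',p=im,d=d)
    c=.572*UX+.19*UY;c[2]=.122
    m,u,v=mask(im,ii,c)
    print(n,u,v)
    for r in range(v-16,v+17): print(' '.join('%3d'%x for x in im[r,u-20:u+21].max(1)))
    for nm,dy in(('tip',.1753-.053),('mouth',.1753),('cross',.221)):
        q=.572*UX+dy*UY;q[2]=.122;print(nm,np.round(proj(q,ii),1))
```

```text
[0.48283805 0.24940646 0.22314102] 24.075 [ 0.60959514  0.08740706 -0.14535555]
scene 281 219
138 137 137 130 111 110 108 108 107 119 135 137 137 128 106 106 105 105 105 106 107 107 101  78  66  77  79  80  95 116 122 122 121 121 123 122 121 122 121 122 124
138 138 129 109 109 108 108 108 107 107 120 137 128 108 106 105 105 105 106 106 107 101  88  92  94  82  80  81  88 106 120 120 121 122 122 122 119 119 120 122 125
120 139 130 109 108 108 108 121 136 135 127 109 108 108 106 105 106 106 105 108 103  88  85  93  89  79  79  87 104 118 122 121 120 121 122 122 122 121 121 123 123
109 110 109 109 108 107 108 120 137 134 121 101 102 106 111 124 123 111 106 105  93  76  74  84  79  80  88 105 113 123 122 123 120 119 122 124 124 124 123 123 124
108  99  73  67  78  98 107 108 120 137 125  99 100 105 124 136 135 132 120  97  82  80  78  79  79  85  98 108 121 121 122 123 120 120 120 122 124 123 123 123 124
108 107  93  55  51  61  91 104  78  64  86 104 102 115 129 131 135 135 136 128 108  95  82  79  79  87 108 120 120 120 120 120 120 122 121 122 121 120 120 121 123
108 108 108  91  51  5
[... 9245 characters left out ...]
13 146 144 143 139 143 148 149 147 143 142 137 140 146 146 143 138 140 145 143 142 136 120  98  81  81  81  89 111 121 119 118 116 113 118 121 115 120
107 110 103 115 140 141 141 140 137 148 144 140 145 140 139 137 145 143 146 144 146 147 144 145 136 117  95  78  78  80  92 115 116 117 119 118 121 121 118 122 130
109 110 108 123 141 142 138 140 138 143 147 144 143 145 143 139 141 142 145 143 144 148 147 146 133 114  85  75  81  79  90 108 111 115 118 115 116 117 117 122 146
108 103 114 148 141 143 145 138 140 143 145 144 144 140 138 141 143 147 147 145 147 144 140 137 128 110  91  75  79  86 104 108 108 109 108 116 116 118 121 129 130
tip [312.4 211.2]
mouth [294.6 207.1]
cross [279.3 203.5]
```

Both views show the pin in place: crossbar near (291,224) and tip inside near (263,207) in the scene picture. It hangs tilted, though, because its weight is outside, and the tip is about 5–8 mm high, close to the 9 mm limit. Pushing the crossbar about 20 mm further brings the centre of mass between the cheeks, so the pin will lie level.

Run:
```python
from h import *
p=.5716*UX+.258*UY;p[2]=.2;go2(p,-12.1)
```

```text
shift [ 23.6 149.1  86.8] rot [ 0.  -0.1 -0.3] pos [0.4853 0.2485 0.2231] F [0.3 0.1 0.5] t 24.18 op 0.415 q [ 0.26  0.12  1.69 -0.    1.32  0.47]
```

Emit:
step_arm([
  [20, 60, 40, 0, 0, 0, 255],
  [23, 110, 70, 0, 0, 0, 255],
  [23, 149, 87, 0, 0, 0, 255],
  [23, 149, 87, 0, 0, 0, 255],
  [23, 149, 87, 0, 0, 0, 255],
  [60, 149, 87, 0, 0, 0, 255],
  [95, 149, 87, 0, 0, 0, 255],
  [113, 149, 87, 0, 0, 0, 255],
  [113, 149, 87, 0, 0, 0, 255],
])

```text
time_s: 25.3
eef_pos: [0.6108, 0.1327, 0.1077]
eef_rot: [-0.444, -0.55, -0.445, 0.55]
wrist_force: [0.2, -0.2, 0.1]
opening: -0.0
```

Run:
```python
from h import *
p=.5716*UX+.215*UY;p[2]=.111;go2(p,-12.1)
```

```text
shift [-3.3  2.1 42.8] rot [ 0. -0.  0.] pos [0.6108 0.1327 0.1077] F [ 0.2 -0.2  0.1] t 25.3 op -0.0 q [0.02 0.42 1.57 0.   1.15 0.23]
```

Emit:
step_arm([
  [-3, 2, 5, 0, 0, 0, 255],
  [-3, 2, 10, 0, 0, 0, 255],
  [-3, 2, 15, 0, 0, 0, 255],
  [-3, 2, 20, 0, 0, 0, 255],
  [-3, 2, 25, 0, 0, 0, 255],
])

```text
time_s: 25.92
eef_pos: [0.6086, 0.1068, 0.1117]
eef_rot: [0.445, 0.551, 0.444, -0.549]
wrist_force: [0.1, 0.8, 0.1]
opening: 0.0
```

Emit:
step_arm([
  [0, 0, 4, 0, 0, 0, 255],
  [0, 0, 8, 0, 0, 0, 255],
  [0, 0, 12, 0, 0, 0, 255],
  [0, 0, 16, 0, 0, 0, 255],
  [0, 0, 18, 0, 0, 0, 255],
  [0, 0, 18, 0, 0, 0, 255],
])

```text
time_s: 26.68
eef_pos: [0.6054, 0.0907, 0.1122]
eef_rot: [0.445, 0.551, 0.444, -0.548]
wrist_force: [1.1, 6.0, 2.4]
opening: -0.0
```

Emit:
step_arm([
  [0, 0, -20, 0, 0, 0, 255],
  [0, 0, -40, 0, 0, 0, 255],
  [-60, 0, -60, 0, 0, 0, 255],
  [-110, -40, -80, 0, 0, 0, 255],
  [-110, -90, -110, 0, 0, 0, 255],
  [-110, -140, -130, 0, 0, 0, 255],
  [-110, -140, -130, 0, 0, 0, 255],
])

```text
time_s: 27.55
eef_pos: [0.492, 0.2491, 0.2215]
eef_rot: [0.446, 0.549, 0.446, -0.549]
wrist_force: [-0.1, -0.4, -1.0]
opening: -0.003
```

Run:
```python
from h import *
o=ctrl.get_obs();print(o['eef_pos'],o['time_s'],o['wrist_force'])
im,d,ii=shot('scene');bt,_,i2=shot('top')
old=np.load('scene0.npz')['p'];ot=np.load('top0.npz')['p']
c=.572*UX+.17*UY;c[2]=.122
u,v=map(round,proj(c,ii));print(u,v)
for r in range(v-18,v+14): print(r,' '.join('%3d'%x for x in im[r,u-24:u+22].max(1)))
for nm,dy in(('tip',.1753-.075),('mouth',.1753),('cross',.200)):
    q=.572*UX+dy*UY;q[2]=.122;print(nm,np.round(proj(q,ii),1),np.round(proj(q,i2),1))
# bystanders / bottles: changed regions and blue caps
for n,a,b in(('s',old,im),('t',ot,bt)):
    m=(cv2.absdiff(cv2.GaussianBlur(a,(3,3),0),cv2.GaussianBlur(b,(3,3),0)).max(2)>30).astype(np.uint8)
    k,l,st,ce=cv2.connectedComponentsWithStats(m)
    print(n,[tuple(s[:5]) for s in st[1:] if s[4]>15])
    for x in(a,b):
        h=cv2.cvtColor(x,cv2.COLOR_RGB2HSV);bm=cv2.inRange(h,(105,150,60),(125,255,255));k,l,st,ce=cv2.connectedComponentsWithStats(bm);print([tuple(np.round(ce[j],1)) for j in range(1,k) if 15<st[j][4]<600])
```

```text
[0.49203312 0.24905991 0.22151296] 27.55 [-0.1123755  -0.448516   -0.97008583]
276 216
198 137 138 137 136 135 136 136 137 137 136 135 136 136 137 135 135 136 128 108 107 107 108 106 105 105 105 106 106 107 109 114 119 118 116 107  95  81  86 107 121 119 119 121 122 122 122
199 138 138 137 135 135 137 137 137 136 135 135 136 137 136 136 128 110 109 108 108 107 108 106 105 106 105 106 105 106 104 106 107 110 111 101  85  79  86 108 122 120 121 120 119 119 122
200 138 136 136 136 135 138 137 136 136 135 137 137 137 136 128 109 109 108 108 108 107 107 106 106 106 106 106 106 105 105 106 115 122 104  89  79  79  87 109 123 124 123 120 120 120 121
201 137 136 136 137 138 138 137 135 135 136 137 137 135 137 128 107 107 108 108 120 135 126 106 106 106 105 105 106 105 106 107 108 105  90  80  79  80  88 109 124 125 121 120 123 124 121
202 136 136 136 137 139 138 137 136 136 137 137 137 138 138 130 109 108 108 108 119 136 135 126 107 107 106 106 105 106 106 106 105  95  80  78  78  80  87 109 123 123 121 121 124 125 124
203 136 135 138 139 138 137 136 136 137 138 136 137 130 111 109 108 107 1
[... 8029 characters left out ...]
2(1420)), (np.int32(0), np.int32(378), np.int32(32), np.int32(42), np.int32(1209)), (np.int32(253), np.int32(394), np.int32(21), np.int32(26), np.int32(346)), (np.int32(279), np.int32(406), np.int32(5), np.int32(14), np.int32(41)), (np.int32(337), np.int32(413), np.int32(12), np.int32(7), np.int32(56)), (np.int32(421), np.int32(412), np.int32(29), np.int32(8), np.int32(145))]
[(np.float64(341.0), np.float64(140.7)), (np.float64(373.3), np.float64(152.8)), (np.float64(363.1), np.float64(185.0)), (np.float64(420.9), np.float64(184.6))]
[(np.float64(341.0), np.float64(140.7)), (np.float64(373.2), np.float64(152.8)), (np.float64(364.2), np.float64(180.8)), (np.float64(420.9), np.float64(184.6))]
```

```bash
python3 -c "
from bench import ctrl
print(ctrl.hand_in())"
```

```text
the job is handed in; nothing more can be done
None
```

I clamped the large bottle, backed the bar off to the 0.053 hole, and locked it with the T-pin. The job is handed in at about 28 s of the 72 s allowed, but `hand_in` gives no verdict.

- **Nip:** I pushed the clamp bar by its tab until the bottle met the stop bar. The wrist force rose from about 5 N to 12.5 N, well under the 30 N limit. The contact forces themselves can't be read, so this is inferred from the wrist force.
- **Back-off:** I moved the bar back about 7 mm from the tight spot. The pin then went through the eye and rail with almost no force, which fits the holes being lined up.
- **Pin:** I pulled it out by its tip, regripped it near the crossbar and pushed it through. After letting go it hung tilted, with the tip 5–8 mm high and close to the 9 mm limit. I then pushed the crossbar in further with shut fingers.

**Last checks, from the final scene image:**
- The pin tip is about 65 mm in from the mouth of the eye, against my estimate of 75 mm. Both are within the 25–100 mm allowed.
- The pin still tilts slightly, with its tip about 3–5 mm high, which is within limits.
- The caps of the other two bottles have not shifted, and I found no bystander moved.
- The gripper is clear of everything.

**Disagreement:** the two cameras differed by up to 10 mm on where the pin's crossbar lay. I used the arm's own measurements for the regrasp and the insertion.

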